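Load the sample cassette through the reader's spring flaps and start it

ROBOT

A 6-joint arm with a two-finger parallel gripper is mounted at the origin on the work surface. World frame = base frame: x ahead of the robot, y to its left, z up, the work surface at z = 0. Lengths are in m, angles in rad, forces in N, time in s.
With the tool pointing down it reaches from about 0.35 to 0.775 m from the base axis. Payload 5.5 kg.
Tool frame: the origin (TCP) lies between the finger pads; the fingertips stand 11 mm ahead of it and the grasp point (between the pads) lies 8 mm behind it (tips_ahead is the distance from the TCP to the fingertips, in m); z points along the fingers, y is the line along which they close (so a half turn about z gives the same grasp; the last joint's range is limited). The gripper opens to 85 mm and grips with 20 to 120 N. Pads are 22 mm wide; open, the fingers measure 114 mm over their backs; the gripper's body (76 mm by 85 mm) begins 54 mm behind the grasp point. The pads swing forward as they close: fully open they stand 13 mm farther back than shut.
Start: joints at [-1.376, 0.313, 0.046, 1.304, 0, 1.431], TCP at [0.189, -0.543, 0.242] pointing down, gripper open.
Joint ranges: [-2.76, 2.76], [-0.86, 1.69], [-1.03, 1.26], [-2.2, 2.34], [-1.47, 1.5], [-3.14, 3.14]. Speed limits (rad/s): [2.57, 2.57, 3.14, 3.14, 3.14, 3.14].

INTERFACE

Orientations are given as a unit quaternion [w, x, y, z].
In Python, from workcell import * gives the robot as it stands. The module is installed in compiled form; this text tells all that it offers.
- The arm moves only by the tool jog_arm, never from a script. Its argument "moves" is a list of rows, each an object with "fingers": the closure, from 0 (fully open) to 1 (shut); "slide": the shift along the tool's x, y, z in mm, a list of three; "angular": the turn, a rotation vector about the tool's x, y, z in degrees, a list of three. A call has 1 to 10 rows; each row is the pose to reach, as a shift and turn from the pose commanded when the call began, along the tool's axes at that moment; what a row does not reach only later rows make up. A row lasts 1/12 s, in which the tool goes at most 41.7 mm and 7.16 degrees, less where a joint would pass 70% of its speed; a pose out of reach is approached as far as the arm can. A call with a gripper value outside its range is refused whole. The fingers move at their own pace and stop on an object; "squeeze" is the grip in N (left out, the last holds). Time passes only in rows, so rows that repeat a pose let the fingers close. It gives the time, the measured TCP pose, the force, the opening and the grip force at its end, in the units of the state.
- get_state(): the state, without advancing time (a new reading comes with each control period).
- read_camera(name): name is "scene" or "side" or "wrist"; returns a dict with "color" (384x512x3 uint8, red, green, blue), "fovy" (degrees; the focal length in pixels is half the picture's height over the tangent of half this angle, whatever the lens; pixels are square), "cx", "cy" (the principal point, pixels), "world_from_camera" (4x4, takes a point from camera to world coordinates); the wrist camera has in their place "tool_from_camera" (4x4, takes a point from camera to tool coordinates, whose origin is the TCP and whose axes are the flange's). Camera axes: x right, y down, z forward; pixel columns grow to the right and rows downward; lengths in m; the calibration is good to about 2 mm. The wrist camera is an equidistant fisheye: a pixel r from the principal point sees the ray r / f radians off the axis. A picture is of the moment at which its call begins: read the wrist's pose just before it. There is no depth.
- hand_in(): hands the job in; it is judged then, once.
Trained networks look in a picture, given as the dict that the camera call returned (one of the last four; its "shot" number tells which), for a name from the list of things; names that differ only in an ending like _2 or _b are one class to them, and where a whole thing is asked for, a point or a joint stands for the part that bears it (a point fixed in the world has none). Each returns a list of dicts, best first, with "p" (0 to 1); they miss things now and then, are a little off and sometimes report something else, mostly with a low value. They report only what shows in the picture. A call takes as long as a camera call. They do not tell look-alikes from the thing itself.
- look_for(target, picture): "point" ([column, row] in pixels, amid what is visible of it).
- tip_of(target, picture): "point" ([column, row] in pixels: a listed point, or the origin of a listed thing).
The state is a dict: "clock": time; "joint_pos": joint angles; "qvel": joint speeds; "tau": joint torques, N m; "tcp_pos": TCP position; "orientation": TCP orientation; "wrist_force": force on the tool from outside, world axes, zero at the start; "ft_torque": the same for the moment, N m; "finger_gap": finger opening in m; "grip_force": force on a finger pad.
Only numpy, scipy, OpenCV 4.12 (cv2) and the standard library are available. Lean on these libraries where they do the work, as an engineer would, in place of code of your own. Each camera call takes 0.05 s, during which the arm holds its last target. There are 200 camera calls.

TASK

Take the green-topped sample cassette out of its cradle, set it down without dropping it on the reader's loading deck with its rounded nose towards the amber spring flaps, and let go. Then push it from behind through the flaps until it is fully home against the stop and both flaps have closed behind it, and only then press the green start button and let it come back up. Leave the blue-topped cassette and the other things on the bench where they are.

Things in the scene. Friction and masses are not known exactly. Their poses are not given: they have to be found in the camera images.
- reader: Cream bench reader, fixed. Origin on the bench under the middle of the flap plane; local +x is the way in (push along +x), y to its left, z up. Dark base plate, top (the loading deck) 12 mm above the bench, 130 mm wide, from x = -125 mm (open front edge) on. Cream housing 150 mm high at x 110 to 300, y -110 to +140 mm; console 30 mm high at x -60 to +110, y +65 to +140 mm.
- gate (a point): Point on the deck (12 mm up) in the middle of the flap plane, reader's axes; the offsets here are the reader's. Two aluminium guides 10 mm high run from x = -120 to +90 mm, inner faces y = +-28.5, outer +-37.5 mm. The amber flaps stand at x = 0. The flaps close behind the cassette only when its tail face is past x = 34 mm.
- stop (a point): Point on the deck where the cassette's nose ends up: the stop, which is the housing's face, 110 mm past the flaps on the lane's centre line. A home cassette has its tail face 44 mm past the flap plane. Reader's axes.
- slot (a point): Middle of the finger slot in the clear roof over the bay (roof 42 to 46 mm above the bench, x -10 to +110 mm; bay walls' inner faces y = +-38 mm). The slot is 46 mm wide (y = +-23 mm), open at the front and runs to x = +60 mm: closed fingers pointing down follow the cassette in along it and are lifted out upward. The cassette does not fit down through it.
- deck_spot (a point): Point on the deck surface (12 mm above the bench) on the lane's centre line, 75 mm before the flap plane: where the cassette's centre goes when it is set down; fingers at its nose and tail have room there. Axes as the reader's.
- flap_left (a joint): Left amber flap leaf (on the reader's +y side), 33 mm wide, 17 mm high, its lower edge 11.5 mm above the deck, on a vertical spring hinge at y = +34 mm. 0 = closed across the lane, grows to 1.5 rad as it swings inward (+x). A light spring (1 to 4 N on the cassette) closes it.
- flap_right (a joint): Right amber flap leaf, mirror image of the left, hinge at y = -34 mm; 0 = closed, grows inward to 1.5 rad.
- start (a joint): Travel of the green start button, in m: 0 = up, 0.006 = fully down (about 4 N); springs back. It counts as pressed beyond 0.003.
- start_top (a point): Centre of the top face of the green start button (26 mm across) on the reader's console; press straight down.
- cassette: Cassette to load: white, flat, green top with a dark round window near the nose. 66 mm long (x), 52 wide (y), 26 high, about 150 g. Origin mid underside; half-round nose (radius 26 mm) at x = +33 mm, flat tail face at x = -33 mm. It stands in a grey cradle whose walls cover its flanks: take it from above, one finger at the nose, one at the tail (66 mm).
- cassette_tail (a point): Middle of the cassette's flat tail face, 13 mm above its underside: push here. Axes as the cassette's.
- cassette_nose (a point): Foremost point of the cassette's round nose, 13 mm above its underside. Axes as the cassette's.
- cradle_a: Grey cradle that holds the green cassette, fixed; floor 8 mm above the bench, 56 mm (x) by 80 mm (y), walls at y = +-29 to 36 mm, wall tops 30 mm above the bench. Origin on the bench under its middle, axes as the cassette's at the start.
- cradle_b: Same kind of cradle, fixed, holding the blue-topped cassette.
- spare: Blue-topped cassette of the same shape and size, in the other cradle: leave it there. Origin at the middle of its underside.
- jar: Small amber jar, 40 mm across, 62 mm high; leave alone. Origin at the middle of its underside.
- beaker: Glass beaker, 60 mm across, 70 mm high; leave alone. Origin at the middle of its underside.
- tissues: White and green tissue box 115 x 120 x 85 mm; leave alone. Origin at the middle of its underside.
- corkring: Cork flask ring 110 mm across, 35 mm high; leave alone. Origin at the middle of its underside.
- spatula: Flat steel lab spatula lying down, 190 mm long, 14 mm wide, 5 mm thick; leave alone. Origin at the middle of its underside.
- weight: Brass weight, 36 mm across, 40 mm high; leave alone. Origin at the middle of its underside.
Mind the look-alikes: they are no part of the job. Leave any pink or red look-alike of the cassette alone.

How it is judged:
On the way, in this order (a step that is already met when the one before it is completed fails the run):
1. the green cassette lies on the loading deck between the guides, nose towards the flaps, short of them and let go (x of cassette_nose in the frame of reader between -0.065 and 0.003 m and x of cassette_tail in the frame of reader above -0.15 m and y of cassette in the frame of reader between -0.008 and 0.008 m and z of cassette in the frame of reader between 0.008 and 0.016 m and angle between the x axis of cassette and the x axis of reader, either way round below 0.2 rad and y of cassette_nose in the frame of reader between -0.02 and 0.02 m and contact force between the fingers and cassette below 0.05 N), for 0.2 s.
2. the cassette, pushed along the deck, holds both flaps open (x of cassette_nose in the frame of reader above 0.02 m and x of cassette_tail in the frame of reader below 0.034 m and z of cassette in the frame of reader below 0.018 m and value of joint each of flap_left, flap_right above 0.5 rad), for 0.05 s.
3. the cassette is home in the bay and both flaps have closed behind it (x of cassette_tail in the frame of reader between 0.036 and 0.05 m and x of cassette_nose in the frame of reader above 0.1 m and z of cassette in the frame of reader between 0.008 and 0.016 m and y of cassette in the frame of reader between -0.006 and 0.006 m and value of joint each of flap_left, flap_right below 0.12 rad and contact force between the fingers and cassette below 0.05 N), for 0.2 s.
4. the start button is pressed (value of joint start above 0.003 m), for 0.05 s.
5. the start button is back up (value of joint start below 0.0015 m), for 0.1 s.
At the end, for the whole second after the job is handed in: The green cassette lies in the reader's bay, nose first, tail face more than 36 mm beyond the flap plane (within about 8 mm of fully home), on the deck between the guides, at rest and let go; both flaps are closed (below 0.12 rad); the start button has been pressed and is up again (all of step 3 and value of joint start below 0.0015 m and linear speed of cassette below 0.02 m/s); the robot touches nothing.
It fails at once if the start button is pressed while the green cassette is not home or a flap is open (value of joint start above 0.003 m and not (x of cassette_tail in the frame of reader between 0.036 and 0.05 m and x of cassette_nose in the frame of reader above 0.1 m and z of cassette in the frame of reader between 0.008 and 0.016 m and y of cassette in the frame of reader between -0.006 and 0.006 m and value of joint each of flap_left, flap_right below 0.12 rad)).
It fails at once if the green cassette is dropped (height (world z) of cassette above 0.035 m and contact force between the fingers and cassette below 0.02 N and linear speed of cassette above 0.2 m/s).
It fails at once if the green cassette is tipped over (angle between cassette's own z axis and vertical above 0.7 rad).
It fails at once if the blue-topped cassette is moved more than 15 mm (distance of spare from where it was at the start of the episode above 0.015 m).
It fails at once if another thing on the bench is moved more than 30 mm (distance of any of jar, beaker, tissues, corkring, spatula, weight from where it was at the start of the episode above 0.03 m).
It also fails if it takes over 59 s, if anything falls off the work surface, if the arm or the gripper's body presses on something with over 40 N, if the wrist force passes 120 N, or if a joint passes its speed limit or range.

## Working session

There is one attempt and no reset: what is moved stays moved. The work goes in short steps, Python scripts to look and compute and a tool call to move; the robot and the scene stay as the last step left them, time stands still between calls to the robot, and variables do not carry over. Pictures are saved under pics/ and viewed, at most 10 in all, crops included, and the job is handed in when it is done.

Besides the shell and the picture viewer there is one more tool, called in YAML: its name, and indented under it one key for each argument. jog_arm: Moves the arm, as the interface text tells. Its arguments: {"type":"object","properties":{"moves":{"type":"array","items":{"type":"object","properties":{"fingers":{"type":"number"},"slide":{"type":"array","items":{"type":"number"}},"angular":{"type":"array","items":{"type":"number"}}}}},"squeeze":{"type":"number"}},"required":["moves"]}

```bash
mkdir -p pics; cat > h.py <<'E'
from workcell import *
import numpy as np, cv2
from scipy.spatial.transform import Rotation as R
def ray(pic,px,st=None):
    f=pic["color"].shape[0]/2/np.tan(np.radians(pic["fovy"])/2)
    u=(np.array(px,float)-[pic["cx"],pic["cy"]])/f
    if "world_from_camera" in pic:
        T=np.array(pic["world_from_camera"]); d=np.array([*u,1])
    else:
        q=st["orientation"]; W=np.eye(4); W[:3,:3]=R.from_quat([q[1],q[2],q[3],q[0]]).as_matrix(); W[:3,3]=st["tcp_pos"]
        T=W@np.array(pic["tool_from_camera"]); r=np.linalg.norm(u); d=np.array([*(u/max(r,1e-9)*np.sin(r)),np.cos(r)])
    d=T[:3,:3]@d
    return T[:3,3],d/np.linalg.norm(d)
def onz(pic,px,z,st=None):
    o,d=ray(pic,px,st); return o+d*(z-o[2])/d[2]
def meet(rs):
    A=sum(np.eye(3)-np.outer(d,d) for o,d in rs); b=sum((np.eye(3)-np.outer(d,d))@o for o,d in rs)
    return np.linalg.solve(A,b)
def save(pic,n): cv2.imwrite(f"pics/{n}.png",cv2.cvtColor(pic["color"],cv2.COLOR_RGB2BGR))
E
python3 - <<'E'
from h import *
np.set_printoptions(precision=3,suppress=True)
st=get_state(); print(st)
P={n:read_camera(n) for n in("scene","side","wrist")}
for n in P: save(P[n],n+"0")
a=np.hstack([P["scene"]["color"],P["side"]["color"]]);
Z=dict(gate=.012,stop=.012,deck_spot=.012,slot=.044,start_top=None,cassette=.008,cassette_tail=.021,cassette_nose=.021,cradle_a=0,spare=.008)
for t,z in Z.items():
    for n in P:
        for r in tip_of(t,P[n])[:3]:
            print(t,n,np.round(r["point"],1),round(r["p"],2), onz(P[n],r["point"],z if z is not None else .035,st))
E
```

```text
{'clock': 0.0, 'joint_pos': array([-1.376,  0.314,  0.045,  1.304,  0.   ,  1.431]), 'qvel': array([ 0.002, -0.001,  0.   ,  0.002,  0.001, -0.   ]), 'tau': array([ -0.   , -48.062,  29.854,   0.019,  -0.   ,   0.   ]), 'tcp_pos': array([ 0.189, -0.543,  0.241]), 'orientation': array([-0.001,  0.986,  0.167, -0.   ]), 'wrist_force': array([0.155, 0.053, 0.843]), 'ft_torque': array([0.037, 0.011, 0.01 ]), 'grip_force': 0.0, 'finger_gap': 0.08565655195062838}
gate scene [331.1 222.4] 0.65 [0.606 0.108 0.012]
gate side [242.2 159.1] 0.61 [0.596 0.108 0.012]
stop scene [372.4 227.6] 0.57 [0.605 0.223 0.012]
stop side [233.5 143.8] 0.77 [0.605 0.223 0.012]
deck_spot scene [303.6 218.5] 0.61 [0.604 0.031 0.012]
deck_spot side [251.7 171. ] 0.58 [0.596 0.027 0.012]
slot scene [342.9 211. ] 0.67 [0.587 0.136 0.044]
slot scene [133.  198.9] 0.5 [ 0.646 -0.454  0.044]
slot side [238.5 144.6] 0.9 [0.596 0.141 0.044]
start_top scene [344.8 186.3] 0.58 [0.469 0.143 0.035]
start_top scene [199.7 160.9] 0.24 [ 0.43  -0.319  0.035]
start_top side [204.5 149.2] 0.58 [0.499 0.166 0.035]
cassette scene
[... 743 characters left out ...]
251  0.021]
cassette_nose scene [196.9 243.2] 0.81 [ 0.754 -0.239  0.021]
cassette_nose scene [246.8 218.8] 0.63 [ 0.643 -0.126  0.021]
cassette_nose side [161.4 209.6] 0.98 [ 0.336 -0.092  0.021]
cassette_nose side [373.7 246.6] 0.91 [ 0.704 -0.373  0.021]
cassette_nose side [356.6 214.3] 0.83 [ 0.736 -0.266  0.021]
cradle_a scene [196.9 212.7] 0.72 [ 0.625 -0.276 -0.   ]
cradle_a scene [235.6 179.2] 0.6 [ 0.457 -0.196  0.   ]
cradle_a side [225.1 233.4] 0.93 [ 0.453 -0.202 -0.   ]
cradle_a side [320.3 235.5] 0.58 [ 0.639 -0.281 -0.   ]
spare scene [234.  174.7] 0.53 [ 0.445 -0.204  0.008]
spare scene [344.  213.7] 0.23 [0.56  0.145 0.008]
spare side [222.  230.9] 0.9 [ 0.446 -0.201  0.008]
```

View pics/scene0.png

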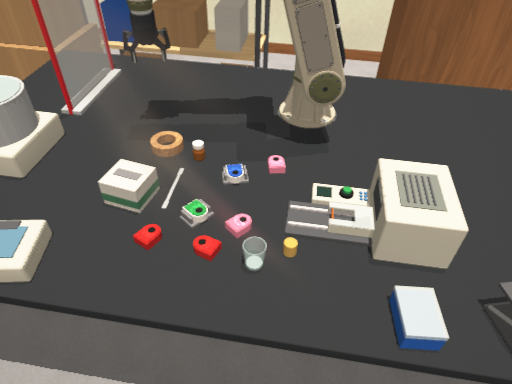

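View pics/side0.png

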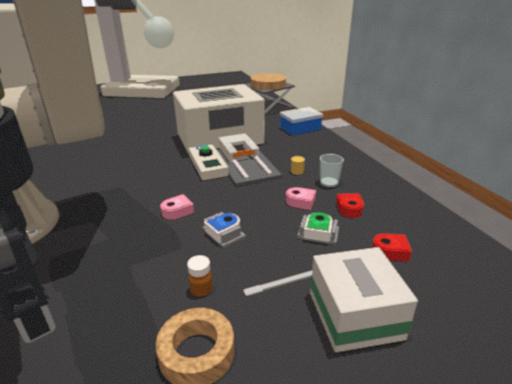

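The scene shows the green cassette at scene pixel (197,211) and side pixel (319,227), which puts it near (0.63, -0.27). The blue one is at scene (235,173). The reader lane runs along about +y, with the flaps near scene (331,215) and the button at (346,191). Next I move above the green cassette.

jog_arm:
  moves:
    - {"slide":[40,-9,0],"fingers":0}
    - {"slide":[80,-18,0]}
    - {"slide":[120,-27,0]}
    - {"slide":[160,-36,0]}
    - {"slide":[200,-45,0]}
    - {"slide":[240,-54,0]}
    - {"slide":[280,-63,0]}
    - {"slide":[320,-72,0]}
    - {"slide":[360,-81,0]}
    - {"slide":[400,-90,0]}

```text
schema error: expected keys fingers, slide, angular
```

jog_arm:
  moves:
    - {"slide":[35,-8,0]}
    - {"slide":[70,-16,0]}
    - {"slide":[95,-22,0]}
    - {"slide":[95,-22,0]}
    - {"slide":[95,-22,0]}
    - {"slide":[95,-22,0]}

```text
schema error: expected keys fingers, slide, angular
```

```bash
python3 - <<'E'
from h import *
np.set_printoptions(precision=3,suppress=True)
st=get_state(); print(st["clock"],st["tcp_pos"],st["orientation"],st["joint_pos"])
p=read_camera("wrist"); save(p,"w1"); print(p["tool_from_camera"])
for t,z in dict(cassette=.008,cassette_tail=.021,cassette_nose=.021,cradle_a=0,gate=.012,deck_spot=.012).items():
    for r in tip_of(t,p)[:3]: print(t,np.round(r["point"],1),round(r["p"],2),onz(p,r["point"],z,st))
E
```

```text
1.65 [ 0.189 -0.543  0.242] [ 0.     0.986  0.167 -0.   ] [-1.376  0.313  0.046  1.304 -0.     1.431]
[[-0.    -0.951 -0.308  0.079]
 [ 1.    -0.     0.001  0.   ]
 [-0.001 -0.308  0.951 -0.131]
 [ 0.     0.     0.     1.   ]]
```

View pics/w1.png

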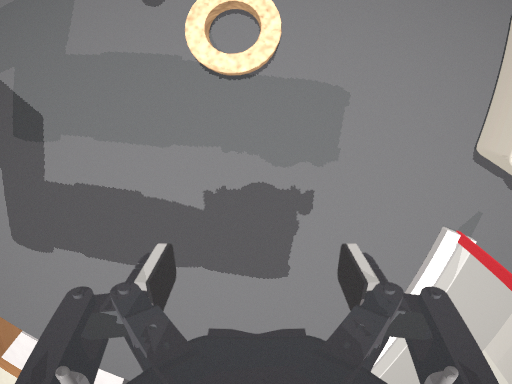

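The move was refused because every row needs all the keys, so the wrist view still shows only the cork ring and the fingers from the start pose. I'll send it again with all the keys.

jog_arm:
  moves:
    - {"slide":[40,-9,0],"fingers":0,"angular":[0,0,0]}
    - {"slide":[80,-18,0],"fingers":0,"angular":[0,0,0]}
    - {"slide":[120,-27,0],"fingers":0,"angular":[0,0,0]}
    - {"slide":[160,-36,0],"fingers":0,"angular":[0,0,0]}
    - {"slide":[200,-45,0],"fingers":0,"angular":[0,0,0]}
    - {"slide":[240,-54,0],"fingers":0,"angular":[0,0,0]}
    - {"slide":[280,-63,0],"fingers":0,"angular":[0,0,0]}
    - {"slide":[320,-72,0],"fingers":0,"angular":[0,0,0]}
    - {"slide":[360,-81,0],"fingers":0,"angular":[0,0,0]}
    - {"slide":[400,-90,0],"fingers":0,"angular":[0,0,0]}

```text
clock: 2.83
tcp_pos: [0.5387, -0.3253, 0.2425]
orientation: [0.0, 0.986, 0.167, 0.0]
wrist_force: [0.5, -0.0, -0.2]
finger_gap: 0.0854
grip_force: 0.0
```

jog_arm:
  moves:
    - {"slide":[35,-8,0],"fingers":0,"angular":[0,0,0]}
    - {"slide":[60,-16,0],"fingers":0,"angular":[0,0,0]}
    - {"slide":[60,-16,0],"fingers":0,"angular":[0,0,0]}
    - {"slide":[60,-16,0],"fingers":0,"angular":[0,0,0]}
    - {"slide":[60,-16,0],"fingers":0,"angular":[0,0,0]}
    - {"slide":[60,-16,0],"fingers":0,"angular":[0,0,0]}

```text
clock: 3.33
tcp_pos: [0.5877, -0.2926, 0.2423]
orientation: [0.0, 0.986, 0.166, -0.0]
wrist_force: [-0.4, 0.8, -0.8]
finger_gap: 0.0856
grip_force: 0.0
```

```bash
cat > look.py <<'E'
import sys
from h import *
np.set_printoptions(precision=4,suppress=True)
st=get_state(); print(st["clock"],st["tcp_pos"],st["orientation"],st["joint_pos"],st["finger_gap"])
p=read_camera("wrist"); save(p,sys.argv[1])
Z=dict(cassette=.008,cassette_tail=.021,cassette_nose=.021,cradle_a=0,gate=.012,deck_spot=.012,stop=.012,slot=.044,start_top=.036)
for t in sys.argv[2:]:
    for r in tip_of(t,p)[:3]: print(t,np.round(r["point"],1),round(r["p"],2),onz(p,r["point"],Z[t],st))
E
python3 look.py w2 cassette cassette_tail cassette_nose cradle_a
```

```text
3.3333 [ 0.5877 -0.2926  0.2423] [ 0.0001  0.9861  0.166  -0.0002] [-0.584   0.4791  0.2927  1.3846 -0.0004  2.2241] 0.08556478678362586
cassette [ 87.6 241.8] 0.85 [ 0.3833 -0.0835  0.008 ]
cassette [252.8 114.5] 0.83 [ 0.6405 -0.27    0.008 ]
cassette [243.4  18. ] 0.67 [ 0.7513 -0.2197  0.008 ]
cassette_tail [377.8  52.5] 0.9 [ 0.7701 -0.3868  0.021 ]
cassette_tail [ 82.  230.8] 0.87 [ 0.4085 -0.0786  0.021 ]
cassette_tail [181.5  51.7] 0.78 [ 0.6878 -0.1647  0.021 ]
cassette_nose [237.2  93.5] 0.7 [ 0.659  -0.2445  0.021 ]
cassette_nose [140.8  86.1] 0.65 [ 0.6344 -0.1274  0.021 ]
cassette_nose [ 86.  265.9] 0.63 [ 0.3459 -0.0897  0.021 ]
cradle_a [167.4 228.4] 0.75 [ 0.4519 -0.2052  0.    ]
```

View pics/w2.png

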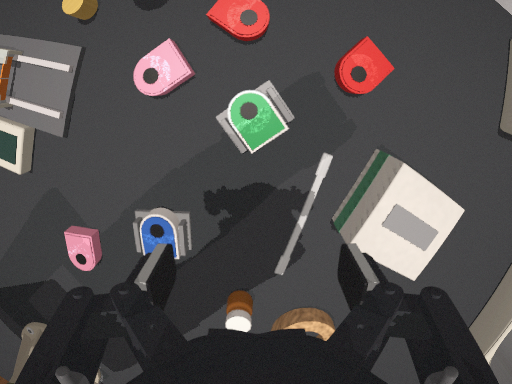

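The green cassette is at (256,118), with its nose to the upper left (238,92) and its tail at (270,148). A pink one is at (163,70) and the blue one at (158,230). Next I fit the green top's outline.

```bash
cat > green.py <<'E'
from h import *
np.set_printoptions(precision=4,suppress=True)
def fit(pic,z,st,near,rad=.07):
    hsv=cv2.cvtColor(pic["color"],cv2.COLOR_RGB2HSV)
    m=cv2.inRange(hsv,(45,110,60),(80,255,255))
    m=cv2.morphologyEx(m,cv2.MORPH_OPEN,np.ones((3,3)))
    n,l,s,c=cv2.connectedComponentsWithStats(m)
    ok=[i for i in range(1,n) if s[i,4]>30 and np.linalg.norm(onz(pic,c[i],z,st)[:2]-near)<rad]
    if not ok: return None
    i=max(ok,key=lambda k:s[k,4])
    cs,_=cv2.findContours((l==i).astype(np.uint8),cv2.RETR_EXTERNAL,cv2.CHAIN_APPROX_NONE)
    c=max(cs,key=len)[:,0]
    P=np.array([onz(pic,q,z,st)[:2] for q in c]).astype(np.float32)*1000
    (x,y),wh,a=cv2.minAreaRect(cv2.convexHull(P))
    B=cv2.boxPoints(((x,y),wh,a)); e=[B[1]-B[0],B[2]-B[1]]; e=max(e,key=np.linalg.norm)
    return np.array([x,y]),wh,np.degrees(np.arctan2(e[1],e[0]))
if __name__=="__main__":
    import sys
    st=get_state(); near=np.array([float(sys.argv[1]),float(sys.argv[2])]); z=float(sys.argv[3])
    print(st["clock"],st["tcp_pos"],st["orientation"])
    for n in sys.argv[4:]: print(n,fit(read_camera(n),z,st,near))
E
python3 green.py .64 -.27 .034 wrist scene side
```

```text
3.5833 [ 0.5879 -0.2927  0.2426] [0.0002 0.9861 0.1659 0.0001]
wrist (array([ 638.6891, -271.7074]), (58.018821716308594, 44.83843231201172), np.float32(54.121765))
scene (array([ 640.2153, -271.2643]), (56.13319778442383, 43.12405014038086), np.float32(53.801056))
side (array([ 638.816, -271.05 ]), (60.7115592956543, 40.618526458740234), np.float32(53.498196))
```

jog_arm:
  moves:
    - {"slide":[20,-1,10],"fingers":0,"angular":[0,0,-7]}
    - {"slide":[40,-2,20],"fingers":0,"angular":[0,0,-14]}
    - {"slide":[55,-3,30],"fingers":0,"angular":[0,0,-21]}
    - {"slide":[55,-3,40],"fingers":0,"angular":[0,0,-28]}
    - {"slide":[55,-3,50],"fingers":0,"angular":[0,0,-35]}
    - {"slide":[55,-3,60],"fingers":0,"angular":[0,0,-42]}
    - {"slide":[55,-3,70],"fingers":0,"angular":[0,0,-49]}
    - {"slide":[55,-3,80],"fingers":0,"angular":[0,0,-56]}
    - {"slide":[55,-3,90],"fingers":0,"angular":[0,0,-63]}
    - {"slide":[55,-3,100],"fingers":0,"angular":[0,0,-70]}

```text
clock: 4.57
tcp_pos: [0.6395, -0.271, 0.1418]
orientation: [0.0, 0.71, 0.704, -0.0]
wrist_force: [-0.6, 0.1, -0.1]
finger_gap: 0.0854
grip_force: 0.0
```

jog_arm:
  moves:
    - {"slide":[0,0,0],"fingers":0,"angular":[0,0,-7]}
    - {"slide":[0,0,0],"fingers":0,"angular":[0,0,-14]}
    - {"slide":[0,0,0],"fingers":0,"angular":[0,0,-21]}
    - {"slide":[0,0,0],"fingers":0,"angular":[0,0,-28]}
    - {"slide":[0,0,0],"fingers":0,"angular":[0,0,-35]}
    - {"slide":[0,0,0],"fingers":0,"angular":[0,0,-42]}
    - {"slide":[0,0,0],"fingers":0,"angular":[0,0,-49]}
    - {"slide":[0,0,0],"fingers":0,"angular":[0,0,-55]}
    - {"slide":[0,0,0],"fingers":0,"angular":[0,0,-55]}
    - {"slide":[0,0,0],"fingers":0,"angular":[0,0,-55]}

```text
clock: 5.4
tcp_pos: [0.6395, -0.271, 0.1423]
orientation: [0.0, 0.309, 0.951, -0.0]
wrist_force: [1.5, -0.7, 0.5]
finger_gap: 0.0853
grip_force: 0.0
```

```bash
python3 green.py .64 -.27 .034 wrist; python3 look.py w3 cassette_tail cassette_nose gate
```

```text
5.4 [ 0.6395 -0.271   0.1423] [ 0.      0.309   0.9511 -0.    ]
wrist (array([ 637.9018, -271.6454]), (58.17967987060547, 44.93107223510742), np.float32(54.097885))
5.45 [ 0.6395 -0.271   0.1423] [ 0.      0.3089  0.9511 -0.    ] [-0.5163  0.5871  0.2255  1.2091 -0.0001  0.1119] 0.08556583172031498
cassette_tail [393.2 234.2] 0.91 [ 0.7626 -0.1874  0.021 ]
cassette_tail [221.2 186.3] 0.82 [ 0.6203 -0.2963  0.021 ]
cassette_tail [374.2 156. ] 0.72 [ 0.6784 -0.1667  0.021 ]
cassette_nose [384.3  87.7] 0.95 [ 0.6311 -0.1252  0.021 ]
cassette_nose [293.2 187. ] 0.92 [ 0.6587 -0.2445  0.021 ]
cassette_nose [231.  281.6] 0.82 [ 0.7067 -0.3526  0.021 ]
```

View pics/w3.png

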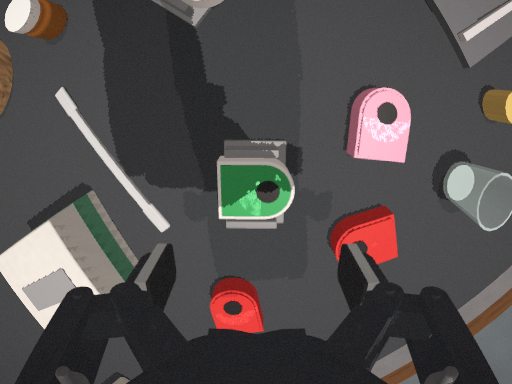

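The cassette is centred between the fingers, with its nose at (293,187) and tail at (219,187). The spatula end (163,225) and the red piece (345,240) are both clear. Now I descend and grip.

jog_arm:
  moves:
    - {"slide":[1,0,25],"fingers":0,"angular":[0,0,0]}
    - {"slide":[1,0,50],"fingers":0,"angular":[0,0,0]}
    - {"slide":[1,0,75],"fingers":0,"angular":[0,0,0]}
    - {"slide":[1,0,95],"fingers":0,"angular":[0,0,0]}
    - {"slide":[1,0,110],"fingers":0,"angular":[0,0,0]}
    - {"slide":[1,0,118],"fingers":0,"angular":[0,0,0]}
    - {"slide":[1,0,125],"fingers":0,"angular":[0,0,0]}
    - {"slide":[1,0,125],"fingers":0,"angular":[0,0,0]}
    - {"slide":[1,0,125],"fingers":0,"angular":[0,0,0]}

```text
clock: 6.4
tcp_pos: [0.639, -0.2706, 0.0178]
orientation: [0.0, 0.308, 0.952, -0.0]
wrist_force: [-0.0, 0.9, 1.4]
finger_gap: 0.0853
grip_force: 0.0
```

jog_arm:
  moves:
    - {"slide":[0,0,0],"fingers":0.4,"angular":[0,0,0]}
    - {"slide":[0,0,0],"fingers":0.4,"angular":[0,0,0]}
    - {"slide":[0,0,0],"fingers":0.4,"angular":[0,0,0]}
    - {"slide":[0,0,0],"fingers":0.4,"angular":[0,0,0]}
    - {"slide":[0,0,0],"fingers":0.4,"angular":[0,0,0]}
    - {"slide":[0,0,0],"fingers":0.4,"angular":[0,0,0]}
  squeeze: 35

```text
clock: 6.9
tcp_pos: [0.6396, -0.271, 0.019]
orientation: [0.001, 0.308, 0.952, -0.0]
wrist_force: [-0.5, -0.6, 4.9]
finger_gap: 0.0651
grip_force: 39.8
```

jog_arm:
  moves:
    - {"slide":[0,0,-4],"fingers":0.4,"angular":[0,0,0]}
    - {"slide":[0,0,-10],"fingers":0.4,"angular":[0,0,0]}
    - {"slide":[0,0,-18],"fingers":0.4,"angular":[0,0,0]}
    - {"slide":[0,0,-28],"fingers":0.4,"angular":[0,0,0]}
    - {"slide":[0,0,-40],"fingers":0.4,"angular":[0,0,0]}
    - {"slide":[0,0,-55],"fingers":0.4,"angular":[0,0,0]}
    - {"slide":[0,0,-70],"fingers":0.4,"angular":[0,0,0]}
    - {"slide":[0,0,-80],"fingers":0.4,"angular":[0,0,0]}
    - {"slide":[0,0,-80],"fingers":0.4,"angular":[0,0,0]}

```text
clock: 7.65
tcp_pos: [0.6405, -0.2713, 0.1013]
orientation: [0.003, 0.307, 0.952, -0.001]
wrist_force: [0.4, -0.1, -1.4]
finger_gap: 0.0651
grip_force: 39.2
```

```bash
python3 green.py .64 -.27 .115 wrist scene; python3 - <<'E'
from h import *
np.set_printoptions(precision=4,suppress=True)
P={n:read_camera(n) for n in("scene","side")}
for t,z in dict(gate=.012,stop=.012,deck_spot=.012,slot=.044,start_top=.036).items():
    rs=[]
    for n in P:
        r=tip_of(t,P[n])
        if r: print(t,n,r[0]["point"],r[0]["p"],onz(P[n],r[0]["point"],z)); rs.append(ray(P[n],r[0]["point"]))
    if len(rs)==2: print("   meet",meet(rs))
E
```

```text
7.65 [ 0.6405 -0.2713  0.1013] [ 0.0029  0.3075  0.9516 -0.0006]
wrist (array([ 639.9479, -271.3375]), (59.981536865234375, 46.990638732910156), np.float32(54.25229))
scene None
gate scene [332.3, 220.7] 0.74 [0.5984 0.1114 0.012 ]
gate side [244.0, 160.7] 0.98 [0.5971 0.0956 0.012 ]
   meet [0.599  0.1097 0.0081]
stop scene [374.0, 227.5] 0.74 [0.6038 0.227  0.012 ]
stop side [232.7, 145.6] 0.97 [0.5988 0.2108 0.012 ]
   meet [0.6017 0.2268 0.0069]
deck_spot scene [306.2, 216.5] 0.9 [0.5951 0.0374 0.012 ]
deck_spot side [250.9, 172.1] 0.79 [0.5919 0.0218 0.012 ]
   meet [0.5942 0.0357 0.0072]
slot scene [344.4, 216.3] 0.62 [0.6073 0.1398 0.044 ]
slot side [239.8, 147.4] 0.8 [0.5936 0.1208 0.044 ]
   meet [0.5994 0.1409 0.0353]
start_top scene [347.1, 186.6] 0.4 [0.4703 0.1498 0.036 ]
start_top side [203.3, 147.1] 0.49 [0.4989 0.1798 0.036 ]
   meet [0.4913 0.1461 0.0522]
```

jog_arm:
  moves:
    - {"slide":[14,14,-20],"fingers":0.4,"angular":[0,0,-2]}
    - {"slide":[38,38,-40],"fingers":0.4,"angular":[0,0,-6]}
    - {"slide":[64,64,-50],"fingers":0.4,"angular":[0,0,-11]}
    - {"slide":[90,90,-50],"fingers":0.4,"angular":[0,0,-16]}
    - {"slide":[116,116,-50],"fingers":0.4,"angular":[0,0,-21]}
    - {"slide":[142,142,-50],"fingers":0.4,"angular":[0,0,-26]}
    - {"slide":[168,168,-50],"fingers":0.4,"angular":[0,0,-31]}
    - {"slide":[188,187,-50],"fingers":0.4,"angular":[0,0,-34]}
    - {"slide":[195,194,-50],"fingers":0.4,"angular":[0,0,-35]}
    - {"slide":[195,194,-50],"fingers":0.4,"angular":[0,0,-35]}

```text
clock: 9.18
tcp_pos: [0.5936, 0.0037, 0.1477]
orientation: [0.0, 0.005, 1.0, 0.0]
wrist_force: [-0.4, -1.5, -1.7]
finger_gap: 0.065
grip_force: 39.7
```

jog_arm:
  moves:
    - {"slide":[0,0,0],"fingers":0.4,"angular":[0,0,0]}
    - {"slide":[0,0,0],"fingers":0.4,"angular":[0,0,0]}

```text
clock: 9.35
tcp_pos: [0.5947, -0.0001, 0.1474]
orientation: [0.0, 0.008, 1.0, -0.0]
wrist_force: [0.4, -0.3, -2.3]
finger_gap: 0.065
grip_force: 39.7
```

```bash
python3 look.py w4 gate deck_spot stop slot start_top cassette_nose;python3 green.py .596 0 .165 wrist
```

```text
9.35 [ 0.5947 -0.0001  0.1474] [ 0.0004  0.008   1.     -0.0004] [-0.1348  0.3927 -0.0754  1.1019 -0.0006 -0.1188] 0.06504548413117345
gate [362.4 186.6] 0.96 [0.6001 0.1036 0.012 ]
deck_spot [288.7 187.2] 0.92 [0.5997 0.03   0.012 ]
deck_spot [60.4 51.3] 0.17 [ 0.4499 -0.198   0.012 ]
slot [403.8 193.7] 0.94 [0.5971 0.1337 0.044 ]
start_top [431.2  84.3] 0.81 [0.4965 0.1584 0.036 ]
start_top [289.4 187.6] 0.29 [0.5924 0.028  0.036 ]
cassette_nose [140.5 220.1] 0.95 [ 0.6289 -0.1169  0.021 ]
cassette_nose [321.6 256.6] 0.85 [0.6716 0.0649 0.021 ]
cassette_nose [ 10.7 265.8] 0.6 [ 0.705  -0.3454  0.021 ]
9.7 [0.5942 0.0003 0.1471] [-0.0001  0.0078  1.     -0.    ]
wrist (array([590.8233,   0.0866]), (57.85471725463867, 44.754547119140625), np.float32(89.65074))
```

View pics/w4.png

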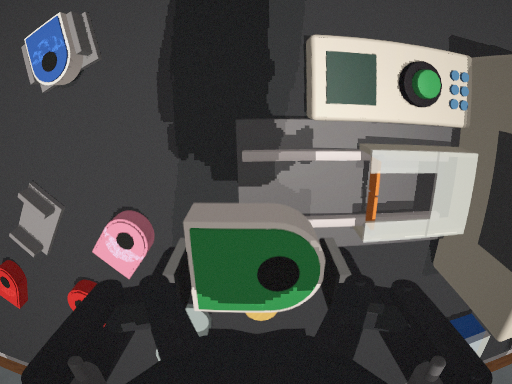

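The cassette is held level with its nose toward the flaps. The guides show at rows about 155 and 222, the flaps at (374,190) and the button at (428,84). Now I measure the lane line from the guide edges.

```bash
python3 - <<'E'
from h import *
np.set_printoptions(precision=4,suppress=True)
st=get_state(); p=read_camera("wrist"); g=p["color"].astype(float).mean(2)
for c in range(250,358,12):
    col=g[:,c]; out=[]
    for lo,hi in ((140,172),(208,236)):
        s=col[lo:hi]; b=np.where(s>(s.max()+np.median(col[165:210]))/2)[0]
        w=[onz(p,(c,lo+b[k]+(-.5 if k==0 else .5)),.022,st)[:2] for k in (0,-1)]
        out+= [round(s.max()),lo+b[0],lo+b[-1],*[x.round(4) for x in w]]
    print(c,*out)
hsv=cv2.cvtColor(p["color"],cv2.COLOR_RGB2HSV)
m=cv2.inRange(hsv,(8,150,100),(20,255,255)); m[:,:340]=0;m[:,400:]=0; m[:150]=0; m[240:]=0
ys,xs=np.where(m); 
for r in np.unique(ys)[::6]: print(r,xs[ys==r].min(),xs[ys==r].max(),onz(p,(xs[ys==r].mean(),r),.04,st))
m=cv2.inRange(hsv,(45,110,60),(80,255,255)); m[:,:400]=0; m[:60]=0;m[110:]=0
ys,xs=np.where(m); print("button",xs.mean(),ys.mean(),len(xs),onz(p,(xs.mean(),ys.mean()),.045,st),onz(p,(xs.mean(),ys.mean()),.036,st))
E
```

```text
250 125 151 161 [ 0.5616 -0.0049] [ 0.5715 -0.0051] 144 208 228 [ 0.615  -0.0061] [ 0.6366 -0.0066]
262 126 153 159 [0.5636 0.0055] [0.5699 0.0055] 145 221 227 [0.6284 0.0049] [0.6357 0.0049]
274 125 152 159 [0.5628 0.0161] [0.57   0.0161] 144 222 227 [0.6296 0.0162] [0.6359 0.0163]
286 161 152 160 [0.5629 0.0266] [0.571  0.0267] 145 223 229 [0.6309 0.0277] [0.6383 0.0278]
298 161 152 160 [0.5629 0.0373] [0.5711 0.0374] 144 228 233 [0.6365 0.0394] [0.6429 0.0396]
310 158 152 160 [0.563  0.0481] [0.5711 0.0483] 217 220 222 [0.6284 0.0507] [0.6315 0.0508]
322 231 152 160 [0.5629 0.059 ] [0.5711 0.0593] 224 220 227 [0.6287 0.0624] [0.6372 0.063 ]
334 231 152 161 [0.5629 0.0701] [0.5721 0.0705] 224 220 227 [0.6291 0.0744] [0.6377 0.0752]
346 228 152 160 [0.5628 0.0815] [0.5711 0.0819] 225 219 226 [0.6285 0.0866] [0.6371 0.0875]
175 370 378 [0.5799 0.1034 0.04  ]
181 370 378 [0.5854 0.104  0.04  ]
187 369 377 [0.5909 0.1036 0.04  ]
193 368 377 [0.5966 0.1038 0.04  ]
199 368 376 [0.6023 0.1039 0.04  ]
205 367 376 [0.608  0.1042 0.04  ]
211 366 375 [0.6139 0.1039 0.04  ]
217 366 374 [0.6199 0.1042 0.04  ]
button 425.53576642335764 84.46715328467154 685 [0.4974 0.1469 0.045 ] [0.4967 0.1526 0.036 ]
```

jog_arm:
  moves:
    - {"slide":[-3,10,0],"fingers":0.4,"angular":[0,0,-0.4]}
    - {"slide":[-7,24,10],"fingers":0.4,"angular":[0,0,-0.4]}
    - {"slide":[-7,29,30],"fingers":0.4,"angular":[0,0,-0.4]}
    - {"slide":[-7,29,50],"fingers":0.4,"angular":[0,0,-0.4]}
    - {"slide":[-7,29,70],"fingers":0.4,"angular":[0,0,-0.4]}
    - {"slide":[-7,29,85],"fingers":0.4,"angular":[0,0,-0.4]}
    - {"slide":[-7,29,92],"fingers":0.4,"angular":[0,0,-0.4]}
    - {"slide":[-7,29,92],"fingers":0.4,"angular":[0,0,-0.4]}
    - {"slide":[-7,29,92],"fingers":0.4,"angular":[0,0,-0.4]}

```text
clock: 10.55
tcp_pos: [0.6015, 0.0308, 0.055]
orientation: [-0.0, 0.003, 1.0, 0.0]
wrist_force: [0.6, 0.3, -1.5]
finger_gap: 0.065
grip_force: 39.7
```

```bash
python3 green.py .6 .03 .07 wrist scene side;  python3 look.py w5 gate deck_spot slot
```

```text
10.55 [0.6015 0.0308 0.055 ] [-0.0003  0.0032  1.      0.0001]
wrist (array([600.0537,  30.5676]), (59.27632522583008, 46.3370361328125), np.float32(89.78218))
scene (array([601.9714,  29.0202]), (54.133697509765625, 45.85009002685547), np.float32(89.96447))
side (array([590.7595,  31.026 ]), (45.249393463134766, 16.043058395385742), np.float32(70.92913))
10.7 [0.6027 0.0301 0.0566] [ 0.0012  0.0035  1.     -0.0001] [-0.0831  0.4798 -0.1796  0.909  -0.     -0.076 ] 0.06470269071673806
slot [427.7 234.3] 0.91 [0.599  0.1349 0.044 ]
slot [321.8 255. ] 0.3 [0.6088 0.067  0.044 ]
```

View pics/w5.png

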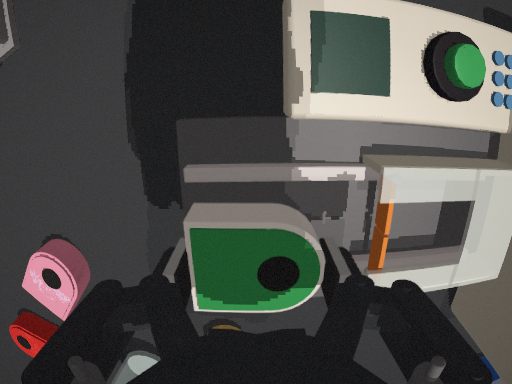

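The cassette is straight above the lane, with guides and flaps in line: upper guide at row 172, flaps at (381,232), nose at (322,265). Now I lower it.

jog_arm:
  moves:
    - {"slide":[0,0,12],"fingers":0.4,"angular":[0,0,0]}
    - {"slide":[0,0,20],"fingers":0.4,"angular":[0,0,0]}
    - {"slide":[0,0,26],"fingers":0.4,"angular":[0,0,0]}
    - {"slide":[0,0,29],"fingers":0.4,"angular":[0,0,0]}
    - {"slide":[0,0,31],"fingers":0.4,"angular":[0,0,0]}
    - {"slide":[0,0,31],"fingers":0.4,"angular":[0,0,0]}
    - {"slide":[0,0,31],"fingers":0.4,"angular":[0,0,0]}

```text
clock: 11.48
tcp_pos: [0.6016, 0.0299, 0.0244]
orientation: [0.0, 0.004, 1.0, -0.0]
wrist_force: [-0.5, -0.4, -1.6]
finger_gap: 0.0649
grip_force: 39.7
```

```bash
python3 green.py .6 .03 .04 wrist scene; python3 -c "
from h import *
for i in range(3): print(get_state()['tcp_pos'],get_state()['wrist_force']); read_camera('side')"
```

```text
11.4833 [0.6016 0.0299 0.0244] [ 0.      0.0037  1.     -0.    ]
wrist (array([599.7366,  29.7717]), (59.01857376098633, 46.07407760620117), np.float32(89.651825))
scene (array([603.2308,  29.1406]), (55.38766860961914, 44.790679931640625), np.float32(88.95286))
[0.60188037 0.02990071 0.02466941] [-0.77984483 -0.55966242 -2.06902826]
[0.60188851 0.02990556 0.02468642] [ 0.51371778  0.24969393 -1.49308518]
[0.60189174 0.02991377 0.02468959] [ 0.04675507 -0.21620136 -1.07303993]
```

Still hanging just above the deck (-1.5 N), so I go down a little more.

jog_arm:
  moves:
    - {"slide":[0,0,1],"fingers":0.4,"angular":[0,0,0]}
    - {"slide":[0,0,2],"fingers":0.4,"angular":[0,0,0]}
    - {"slide":[0,0,2.5],"fingers":0.4,"angular":[0,0,0]}
    - {"slide":[0,0,2.5],"fingers":0.4,"angular":[0,0,0]}

```text
clock: 12.07
tcp_pos: [0.6018, 0.0299, 0.023]
orientation: [0.001, 0.004, 1.0, -0.0]
wrist_force: [-3.1, 0.4, 7.0]
finger_gap: 0.0651
grip_force: 40.7
```

Contact confirmed (+7 N). Now I release.

jog_arm:
  moves:
    - {"slide":[0,0,0],"fingers":0,"angular":[0,0,0]}
    - {"slide":[0,0,0],"fingers":0,"angular":[0,0,0]}
    - {"slide":[0,0,0],"fingers":0,"angular":[0,0,0]}
    - {"slide":[0,0,0],"fingers":0,"angular":[0,0,0]}
    - {"slide":[0,0,0],"fingers":0,"angular":[0,0,0]}

```text
clock: 12.48
tcp_pos: [0.6015, 0.0299, 0.0216]
orientation: [-0.0, 0.004, 1.0, -0.0]
wrist_force: [0.1, 0.2, 0.6]
finger_gap: 0.0848
grip_force: 0.0
```

jog_arm:
  moves:
    - {"slide":[0,0,-15],"fingers":0,"angular":[0,0,0]}
    - {"slide":[0,0,-40],"fingers":0,"angular":[0,0,0]}
    - {"slide":[0,0,-70],"fingers":0,"angular":[0,0,0]}
    - {"slide":[0,-20,-90],"fingers":1,"angular":[0,0,0]}
    - {"slide":[0,-50,-90],"fingers":1,"angular":[0,0,0]}
    - {"slide":[0,-80,-90],"fingers":1,"angular":[0,0,0]}
    - {"slide":[0,-80,-90],"fingers":1,"angular":[0,0,0]}
    - {"slide":[0,-80,-90],"fingers":1,"angular":[0,0,0]}
    - {"slide":[0,-80,-90],"fingers":1,"angular":[0,0,0]}

```text
clock: 13.23
tcp_pos: [0.6006, -0.0499, 0.1114]
orientation: [-0.0, 0.004, 1.0, 0.0]
wrist_force: [-0.1, -0.4, 0.4]
finger_gap: 0.0126
grip_force: 0.0
```

```bash
python3 green.py .6 .03 .038 wrist scene;  python3 look.py w6 gate deck_spot slot cassette_tail cassette_nose
```

```text
13.2333 [ 0.6006 -0.0499  0.1114] [-0.0004  0.0039  1.      0.0003]
wrist (array([600.7778,  29.1822]), (59.313377380371094, 45.35127258300781), np.float32(89.49141))
scene (array([602.002 ,  29.2339]), (55.99156951904297, 46.559791564941406), np.float32(88.96303))
13.3333 [ 0.6006 -0.0491  0.1114] [-0.0004  0.0032  1.      0.0002] [-0.2148  0.4334 -0.106   1.0322  0.0002 -0.2085] 0.000761494779875373
gate [425.4 193. ] 0.72 [0.5999 0.1064 0.012 ]
slot [469.  200.2] 0.96 [0.596  0.1349 0.044 ]
cassette_tail [318.4 203. ] 0.94 [0.6044 0.0008 0.021 ]
cassette_tail [140.1 272.8] 0.9 [ 0.6746 -0.1596  0.021 ]
cassette_tail [ 18.7 311.4] 0.82 [ 0.7629 -0.3705  0.021 ]
cassette_nose [ 85.5 310.9] 0.94 [ 0.7351 -0.2427  0.021 ]
cassette_nose [ 12.5 278.2] 0.92 [ 0.7055 -0.3509  0.021 ]
cassette_nose [173.2 229.8] 0.81 [ 0.6281 -0.1201  0.021 ]
```

View pics/w6.png

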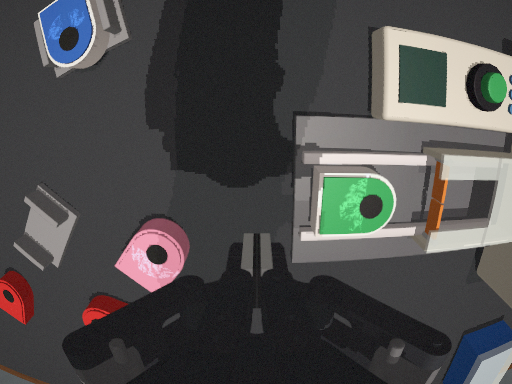

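The cassette is down at (357,205), centred between the guides, and the flaps are closed. I rotate the shut fingers 90° so the gripper body clears the housing later.

jog_arm:
  moves:
    - {"slide":[0,0,0],"fingers":1,"angular":[0,0,-7]}
    - {"slide":[0,0,0],"fingers":1,"angular":[0,0,-14]}
    - {"slide":[0,0,0],"fingers":1,"angular":[0,0,-21]}
    - {"slide":[0,0,0],"fingers":1,"angular":[0,0,-28]}
    - {"slide":[0,0,0],"fingers":1,"angular":[0,0,-35]}
    - {"slide":[0,0,0],"fingers":1,"angular":[0,0,-42]}
    - {"slide":[0,0,0],"fingers":1,"angular":[0,0,-49]}
    - {"slide":[0,0,0],"fingers":1,"angular":[0,0,-56]}
    - {"slide":[0,0,0],"fingers":1,"angular":[0,0,-63]}
    - {"slide":[0,0,0],"fingers":1,"angular":[0,0,-70]}

```text
clock: 14.47
tcp_pos: [0.601, -0.0498, 0.1118]
orientation: [-0.0, -0.573, 0.819, -0.0]
wrist_force: [-0.6, -0.1, 0.1]
finger_gap: 0.0005
grip_force: 0.0
```

jog_arm:
  moves:
    - {"slide":[0,0,0],"fingers":1,"angular":[0,0,-7]}
    - {"slide":[0,0,0],"fingers":1,"angular":[0,0,-14]}
    - {"slide":[0,0,0],"fingers":1,"angular":[0,0,-19.6]}
    - {"slide":[0,0,30],"fingers":1,"angular":[0,0,-19.6]}
    - {"slide":[0,0,60],"fingers":1,"angular":[0,0,-19.6]}
    - {"slide":[0,0,76],"fingers":1,"angular":[0,0,-19.6]}
    - {"slide":[0,0,83],"fingers":1,"angular":[0,0,-19.6]}
    - {"slide":[0,0,83],"fingers":1,"angular":[0,0,-19.6]}
    - {"slide":[0,0,83],"fingers":1,"angular":[0,0,-19.6]}

```text
clock: 15.22
tcp_pos: [0.6012, -0.05, 0.0292]
orientation: [0.0, -0.702, 0.712, -0.0]
wrist_force: [0.8, 0.1, 0.7]
finger_gap: -0.0004
grip_force: 0.0
```

jog_arm:
  moves:
    - {"slide":[-10,0,0],"fingers":1,"angular":[0,0,-0.8]}
    - {"slide":[-20,0,0],"fingers":1,"angular":[0,0,-0.8]}
    - {"slide":[-28,0.4,0],"fingers":1,"angular":[0,0,-0.8]}
    - {"slide":[-34,0.5,0],"fingers":1,"angular":[0,0,-0.8]}
    - {"slide":[-40,0.6,0],"fingers":1,"angular":[0,0,-0.8]}
    - {"slide":[-47,0.7,0],"fingers":1,"angular":[0,0,-0.8]}
    - {"slide":[-54,0.8,0],"fingers":1,"angular":[0,0,-0.8]}
    - {"slide":[-61,0.9,0],"fingers":1,"angular":[0,0,-0.8]}
    - {"slide":[-68,1,0],"fingers":1,"angular":[0,0,-0.8]}
    - {"slide":[-75,1.1,0],"fingers":1,"angular":[0,0,-0.8]}

```text
clock: 16.05
tcp_pos: [0.6009, 0.0255, 0.0288]
orientation: [-0.0, -0.707, 0.707, -0.0]
wrist_force: [-0.3, -2.4, 2.1]
finger_gap: -0.0001
grip_force: 1.1
```

```bash
python3 green.py .6 .065 .038 wrist scene
```

```text
16.05 [0.6009 0.0255 0.0288] [-0.0001 -0.707   0.7073 -0.0001]
wrist None
scene (array([602.0411,  69.4794]), (44.9313850402832, 53.0560417175293), np.float32(-86.47462))
```

jog_arm:
  moves:
    - {"slide":[-7,0,0],"fingers":1,"angular":[0,0,0]}
    - {"slide":[-15,0,0],"fingers":1,"angular":[0,0,0]}
    - {"slide":[-23,0,0],"fingers":1,"angular":[0,0,0]}
    - {"slide":[-31,0,0],"fingers":1,"angular":[0,0,0]}
    - {"slide":[-39,0,0],"fingers":1,"angular":[0,0,0]}
    - {"slide":[-47,0,0],"fingers":1,"angular":[0,0,0]}
    - {"slide":[-55,0,0],"fingers":1,"angular":[0,0,0]}
    - {"slide":[-63,0,0],"fingers":1,"angular":[0,0,0]}
    - {"slide":[-71,0,0],"fingers":1,"angular":[0,0,0]}
    - {"slide":[-79,0,0],"fingers":1,"angular":[0,0,0]}

```text
clock: 16.98
tcp_pos: [0.6008, 0.1051, 0.0287]
orientation: [-0.0, 0.707, -0.707, -0.0]
wrist_force: [0.2, -1.8, -1.5]
finger_gap: 0.0
grip_force: 0.7
```

```bash
python3 green.py .6 .145 .038 scene side; python3 -c "
from h import *
p=read_camera('scene'); c=p['color'][160:250,290:420]; cv2.imwrite('pics/s7.png',cv2.resize(c[:,:,::-1],None,fx=5,fy=5))"
```

```text
16.9833 [0.6008 0.1051 0.0287] [-0.0001  0.7071 -0.7071 -0.0002]
scene (array([595.5817, 142.3395]), (31.195388793945312, 48.450706481933594), np.float32(-79.59171))
side None
```

View pics/s7.png

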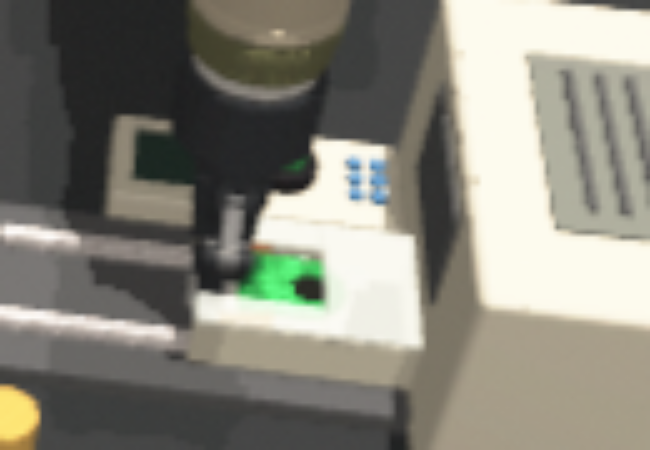

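The cassette is entering through the flaps under the slot (window at (308,288)). I keep pushing until it meets the stop.

jog_arm:
  moves:
    - {"slide":[-7,0,0],"fingers":1,"angular":[0,0,0]}
    - {"slide":[-13,0,0],"fingers":1,"angular":[0,0,0]}
    - {"slide":[-18,0,0],"fingers":1,"angular":[0,0,0]}
    - {"slide":[-22,0,0],"fingers":1,"angular":[0,0,0]}
    - {"slide":[-26,0,0],"fingers":1,"angular":[0,0,0]}
    - {"slide":[-29,0,0],"fingers":1,"angular":[0,0,0]}
    - {"slide":[-29,0,0],"fingers":1,"angular":[0,0,0]}

```text
clock: 17.72
tcp_pos: [0.601, 0.1338, 0.0289]
orientation: [-0.0, 0.707, -0.707, -0.0]
wrist_force: [0.7, 0.1, 0.4]
finger_gap: -0.0
grip_force: 0.8
```

jog_arm:
  moves:
    - {"slide":[-2,0,0],"fingers":1,"angular":[0,0,0]}
    - {"slide":[-3,0,0],"fingers":1,"angular":[0,0,0]}
    - {"slide":[-3,0,0],"fingers":1,"angular":[0,0,0]}

```text
clock: 17.97
tcp_pos: [0.601, 0.136, 0.0288]
orientation: [0.0, -0.707, 0.707, -0.0]
wrist_force: [0.8, -1.5, 0.5]
finger_gap: 0.0001
grip_force: 0.9
```

jog_arm:
  moves:
    - {"slide":[-1,0,0],"fingers":1,"angular":[0,0,0]}
    - {"slide":[-2,0,0],"fingers":1,"angular":[0,0,0]}
    - {"slide":[-2,0,0],"fingers":1,"angular":[0,0,0]}
    - {"slide":[-2,0,0],"fingers":1,"angular":[0,0,0]}

```text
clock: 18.3
tcp_pos: [0.601, 0.1379, 0.0288]
orientation: [0.0, -0.707, 0.707, -0.0]
wrist_force: [-0.1, -1.4, 1.8]
finger_gap: 0.0
grip_force: 1.1
```

jog_arm:
  moves:
    - {"slide":[-1,0,0],"fingers":1,"angular":[0,0,0]}
    - {"slide":[-2,0,0],"fingers":1,"angular":[0,0,0]}
    - {"slide":[-2,0,0],"fingers":1,"angular":[0,0,0]}
    - {"slide":[-2,0,0],"fingers":1,"angular":[0,0,0]}

```text
clock: 18.63
tcp_pos: [0.6009, 0.1401, 0.0288]
orientation: [0.0, -0.707, 0.707, 0.0]
wrist_force: [0.2, -2.1, 1.3]
finger_gap: -0.0
grip_force: 1.0
```

jog_arm:
  moves:
    - {"slide":[-1,0,0],"fingers":1,"angular":[0,0,0]}
    - {"slide":[-2,0,0],"fingers":1,"angular":[0,0,0]}
    - {"slide":[-2,0,0],"fingers":1,"angular":[0,0,0]}
    - {"slide":[-2,0,0],"fingers":1,"angular":[0,0,0]}

```text
clock: 18.97
tcp_pos: [0.6009, 0.1404, 0.0288]
orientation: [-0.001, -0.707, 0.708, -0.001]
wrist_force: [0.0, -7.9, 2.6]
finger_gap: 0.0
grip_force: 3.8
```

The stop is felt (7.9 N). I back off 2 mm and lift out.

jog_arm:
  moves:
    - {"slide":[3,0,0],"fingers":1,"angular":[0,0,0]}
    - {"slide":[5,0,0],"fingers":1,"angular":[0,0,0]}
    - {"slide":[5,0,-15],"fingers":1,"angular":[0,0,0]}
    - {"slide":[5,0,-40],"fingers":1,"angular":[0,0,0]}
    - {"slide":[5,0,-70],"fingers":1,"angular":[0,0,0]}
    - {"slide":[5,0,-105],"fingers":1,"angular":[0,0,0]}
    - {"slide":[5,0,-105],"fingers":1,"angular":[0,0,0]}
    - {"slide":[5,0,-105],"fingers":1,"angular":[0,0,0]}

```text
clock: 19.63
tcp_pos: [0.603, 0.1376, 0.1365]
orientation: [-0.003, 0.707, -0.707, 0.002]
wrist_force: [0.2, -0.2, -0.4]
finger_gap: 0.0001
grip_force: 0.0
```

jog_arm:
  moves:
    - {"slide":[35,20,-20],"fingers":1,"angular":[0,0,0]}
    - {"slide":[50,50,-30],"fingers":1,"angular":[0,0,0]}
    - {"slide":[50,80,-30],"fingers":1,"angular":[0,0,0]}
    - {"slide":[50,100,-30],"fingers":1,"angular":[0,0,0]}
    - {"slide":[50,100,-30],"fingers":1,"angular":[0,0,0]}
    - {"slide":[50,100,-30],"fingers":1,"angular":[0,0,0]}

```text
clock: 20.13
tcp_pos: [0.4996, 0.0871, 0.1628]
orientation: [-0.0, -0.707, 0.707, 0.001]
wrist_force: [0.7, 0.2, 0.6]
finger_gap: 0.0001
grip_force: 0.0
```

```bash
python3 look.py w8 start_top slot; python3 green.py .6 .18 .038 scene side; python3 -c "
from h import *
a=read_camera('scene')['color'][160:250,290:420]; b=read_camera('side')['color'][90:190,180:290];w=cv2.imread('pics/w8.png')
a=cv2.resize(a[:,:,::-1],(400,277),interpolation=cv2.INTER_CUBIC); b=cv2.resize(b[:,:,::-1],(305,277),interpolation=cv2.INTER_CUBIC)
w=cv2.resize(w,(400,300)); o=np.zeros((580,710,3),np.uint8); o[:277,:400]=a;o[:277,403:708]=b;o[280:,:400]=w; cv2.imwrite('pics/m8.png',o)"
```

```text
20.1333 [0.4996 0.0871 0.1628] [-0.0004 -0.707   0.7072  0.0006] [ 0.0141  0.2234 -0.2733  1.0755  0.0004 -1.5566] 0.0001459026654649552
slot [154.9 231.2] 0.73 [0.5981 0.1309 0.044 ]
20.2833 [0.5018 0.0872 0.1632] [ 0.0001 -0.7071  0.7071  0.    ]
scene (array([596.2032, 160.4587]), (8.318392753601074, 33.30149841308594), np.float32(-0.8308846))
side None
```

View pics/m8.png

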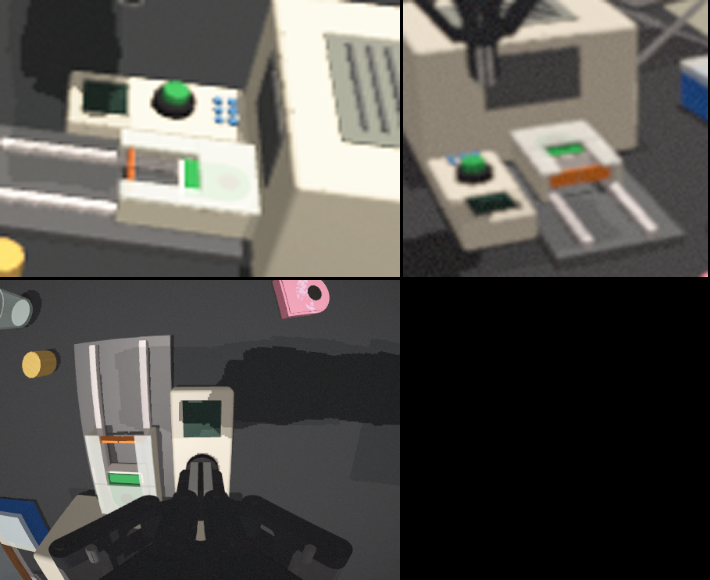

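The flaps are closed (amber straight across at (131,164)) and the cassette sits home with its tail visible at the slot end. Now I triangulate the button.

```bash
python3 - <<'E'
from h import *
np.set_printoptions(precision=4,suppress=True)
def blob(img,box):
    hsv=cv2.cvtColor(img,cv2.COLOR_RGB2HSV); m=cv2.inRange(hsv,(45,100,50),(85,255,255))
    k=np.zeros_like(m); k[box[1]:box[3],box[0]:box[2]]=255; ys,xs=np.where(m&k); return xs.mean(),ys.mean(),len(xs)
rs=[]
for n,b in(("scene",(335,180,360,200)),("side",(195,140,215,160))):
    p=read_camera(n); c=blob(p["color"],b); rs.append(ray(p,c[:2])); print(n,c,[onz(p,c[:2],z)[:2] for z in(.036,.042,.048)], tip_of("start_top",p)[:1])
w=read_camera("wrist")
for f,pos,b in(("w4",(.5947,-.0001,.1474),(400,60,450,110)),("w5",(.6021,.0305,.0558),(440,35,490,95)),("w6",(.6006,-.0495,.1114),(470,60,511,115))):
    im=cv2.imread(f"pics/{f}.png")[:,:,::-1].copy(); c=blob(im,b)
    st=dict(tcp_pos=pos,orientation=(0,.008 if f=="w4" else .0035,1,0)); rs.append(ray(w,c[:2],st)); print(f,c,[onz(w,c[:2],z,st)[:2] for z in(.036,.042,.048)])
print(meet(rs),meet(rs[2:]))
E
```

```text
scene (np.float64(346.7586206896552), np.float64(189.74137931034483), 58) [array([0.485 , 0.1487]), array([0.492 , 0.1476]), array([0.4991, 0.1465])] [{'point': [347.1, 188.8], 'p': 0.48}]
side (np.float64(204.68085106382978), np.float64(148.72340425531914), 47) [array([0.5   , 0.1668]), array([0.4972, 0.1536]), array([0.4945, 0.1403])] [{'point': [205.6, 146.5], 'p': 0.5}]
w4 (np.float64(425.87518142235126), np.float64(83.77793904208998), 689) [array([0.4965, 0.1528]), array([0.497 , 0.1491]), array([0.4975, 0.1453])]
w5 (np.float64(464.68092105263156), np.float64(65.66447368421052), 1520) [array([0.4951, 0.1545]), array([0.4962, 0.1496]), array([0.4972, 0.1447])]
w6 (np.float64(493.2632375189107), np.float64(87.16944024205749), 661) [array([0.4963, 0.1553]), array([0.497 , 0.1493]), array([0.4977, 0.1434])]
[0.4967 0.1469 0.0452] [0.4969 0.1479 0.0438]
```

jog_arm:
  moves:
    - {"slide":[-30,2,0],"fingers":1,"angular":[0,0,0]}
    - {"slide":[-60,4,15],"fingers":1,"angular":[0,0,0]}
    - {"slide":[-60,4,40],"fingers":1,"angular":[0,0,0]}
    - {"slide":[-60,4,65],"fingers":1,"angular":[0,0,0]}
    - {"slide":[-60,4,85],"fingers":1,"angular":[0,0,0]}
    - {"slide":[-60,4,96],"fingers":1,"angular":[0,0,0]}
    - {"slide":[-60,4,100],"fingers":1,"angular":[0,0,0]}
    - {"slide":[-60,4,100],"fingers":1,"angular":[0,0,0]}

```text
clock: 21.4
tcp_pos: [0.496, 0.1469, 0.0628]
orientation: [-0.001, -0.707, 0.707, 0.001]
wrist_force: [-0.7, -1.0, 1.5]
finger_gap: 0.0
grip_force: 0.5
```

jog_arm:
  moves:
    - {"slide":[0,0,2],"fingers":1,"angular":[0,0,0]}
    - {"slide":[0,0,4],"fingers":1,"angular":[0,0,0]}
    - {"slide":[0,0,6],"fingers":1,"angular":[0,0,0]}
    - {"slide":[0,0,8],"fingers":1,"angular":[0,0,0]}
    - {"slide":[0,0,10],"fingers":1,"angular":[0,0,0]}
    - {"slide":[0,0,10],"fingers":1,"angular":[0,0,0]}

```text
clock: 21.9
tcp_pos: [0.4979, 0.147, 0.0567]
orientation: [0.001, -0.707, 0.707, -0.001]
wrist_force: [-5.3, -1.9, 20.4]
finger_gap: 0.0
grip_force: 10.2
```

The button bottomed: 20 N after about 6 mm from first contact. I lift straight off.

jog_arm:
  moves:
    - {"slide":[0,0,-8],"fingers":1,"angular":[0,0,0]}
    - {"slide":[0,0,-25],"fingers":1,"angular":[0,0,0]}
    - {"slide":[0,0,-60],"fingers":1,"angular":[0,0,0]}
    - {"slide":[20,0,-100],"fingers":1,"angular":[0,0,0]}
    - {"slide":[60,0,-110],"fingers":1,"angular":[0,0,0]}
    - {"slide":[100,0,-110],"fingers":1,"angular":[0,0,0]}
    - {"slide":[120,0,-110],"fingers":1,"angular":[0,0,0]}
    - {"slide":[120,0,-110],"fingers":1,"angular":[0,0,0]}
    - {"slide":[120,0,-110],"fingers":1,"angular":[0,0,0]}
    - {"slide":[120,0,-110],"fingers":1,"angular":[0,0,0]}

```text
clock: 22.73
tcp_pos: [0.4969, 0.0273, 0.1637]
orientation: [0.0, -0.707, 0.707, 0.0]
wrist_force: [-0.5, -0.3, 0.5]
finger_gap: -0.0003
grip_force: 0.0
```

```bash
python3 - <<'E'
from h import *
s=get_state(); print(s["clock"],s["tcp_pos"],s["wrist_force"])
p=read_camera("scene"); o=cv2.imread("pics/scene0.png")[:,:,::-1]
hsv=cv2.cvtColor(p["color"],cv2.COLOR_RGB2HSV)
m=cv2.inRange(hsv,(45,100,50),(85,255,255)); ys,xs=np.where(m[180:200,335:360]); print("button",xs.mean()+335,ys.mean()+180,len(xs))
m=cv2.inRange(hsv,(5,130,80),(20,255,255)); ys,xs=np.where(m[205:225,320:345]); print("flap cols",xs.min()+320,xs.max()+320,len(xs))
E
python3 -c "
from workcell import *
print(hand_in())"
```

```text
22.7333 [0.49693296 0.02729322 0.16374804] [-0.45728214 -0.26227638  0.4588276 ]
button 346.7586206896552 189.74137931034483 58
flap cols 331 333 25
the job is handed in; nothing more can be done
None
```

The green cassette is loaded fully home with both flaps closed behind it, and the start button was pressed and came back up. I handed the job in at about 22.7 s; `hand_in()` gave no verdict.

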